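Close the battery bay of an upturned jeweller's bench scale

ROBOT

A 6-joint arm with a two-finger parallel gripper is mounted at the origin on the work surface. World frame = base frame: x ahead of the robot, y to its left, z up, the work surface at z = 0. Lengths are in m, angles in rad, forces in N, time in s.
With the tool pointing down it reaches from about 0.35 to 0.925 m from the base axis. Payload 6.4 kg.
Tool frame: the origin (TCP) lies midway between the tips of the shut fingers; the grasp point (between the pads) lies 19 mm behind it; z points along the fingers, y is the line along which they close (so a half turn about z gives the same grasp; the last joint's range is limited). The gripper opens to 85 mm and grips with 20 to 120 N. Pads are 22 mm wide; open, the fingers measure 114 mm over their backs; the gripper's body (76 mm by 85 mm) begins 54 mm behind the grasp point. The pads swing forward as they close: fully open they stand 13 mm farther back than shut.
Start: joints at [-1.495, 0.245, 1.558, -0, 1.339, -0.174], TCP at [0.161, -0.63, 0.231] pointing down, gripper open.
Joint ranges: [-3.13, 3.13], [-1.02, 2.26], [0.13, 2.54], [-0.95, 4.09], [0.21, 2.88], [-2.74, 2.74]. Speed limits (rad/s): [2.57, 2.57, 3.14, 3.14, 3.14, 3.14].

INTERFACE

Orientations are given as a unit quaternion [w, x, y, z].
In Python, from cell import bot gives the robot as it stands.
- The arm moves only by the shell command python3 -m inch 'ROWS'. ROWS is JSON, a list of rows, each an object of numbers: "x", "y", "z": the shift along the world's x, y, z each as a share of 120 mm, from -1 to 1; "turn": the turn about the world's z as a share of 90 degrees, from -1 to 1; "jaw": the opening, from 0 (shut) to 1 (fully open). A call has 1 to 8 rows; each row is the pose to reach, as a shift and turn from the pose commanded when the call began; what a row does not reach only later rows make up. A row lasts 1/10 s, in which the tool goes at most 50 mm and 8.59 degrees, less where a joint would pass 70% of its speed; a pose out of reach is approached as far as the arm can. A call with a number of a shift or a turn outside -1 to 1 is refused whole. A call with a gripper value outside its range is refused whole. The fingers move at their own pace and stop on an object; the grip force is fixed at half the most. Time passes only in rows, so rows that repeat a pose let the fingers close. It gives the time, the measured TCP pose, the force, the opening and the grip force at its end, in the units of the state.
- bot.read_state(): the state, without advancing time (a new reading comes with each control period).
- bot.snapshot(name): name is "side" or "top"; returns (picture, depth): 384x512x3 uint8, red, green, blue; 384x512 float32, m along the optical axis (not along the pixel's ray), 0 where there is no reading.
- bot.camera_params(name): a dict with "fx", "fy", "cx", "cy" (pixels), "R" (3x3) and "t" (3): a world point X has camera coordinates R X + t. Camera axes: x right, y down, z forward; pixel columns grow to the right and rows downward; lengths in m; the calibration is good to about 2 mm. A picture is of the moment at which its call begins. camera_params takes no time and is no camera call.
- bot.sign_off(): hands the job in; it is judged then, once.
Trained networks look in the newest picture that a camera, given by its name, has taken for a name from the list of things; names that differ only in an ending like _2 or _b are one class to them, and where a whole thing is asked for, a point or a joint stands for the part that bears it (a point fixed in the world has none). Each returns a list of dicts, best first, with "score" (0 to 1); they miss things now and then, are a little off and sometimes report something else, mostly with a low value. They report only what shows in the picture. A call takes as long as a camera call. They do not tell look-alikes from the thing itself.
- bot.spot_in(target, camera): "centre" ([row, column] as shares, 0 to 1, of the picture: columns of its width, rows of its height, amid what is visible of it).
- bot.outline_of(target, camera): "mask" (384x512 bool, what is visible of it) and "centre" ([row, column] as shares, 0 to 1, of the picture: columns of its width, rows of its height, amid what is visible of it).
- bot.place_of(target, camera): "centre" ([row, column] as shares, 0 to 1, of the picture: columns of its width, rows of its height: a listed point, or the origin of a listed thing).
The state is a dict: "time_s": time; "joints": joint angles; "qvel": joint speeds; "joint_torque": joint torques, N m; "tool_pos": TCP position; "tcp_rot": TCP orientation; "wrist_force": force on the tool from outside, world axes, zero at the start; "ft_torque": the same for the moment, N m; "finger_gap": finger opening in m; "gripper_force": force on a finger pad.
Only numpy, scipy, OpenCV 4.12 (cv2) and the standard library are available. Lean on these libraries where they do the work, as an engineer would, in place of code of your own. Each camera call takes 0.05 s, during which the arm holds its last target. There are 200 camera calls.

TASK

The bench scale lies upside down with fresh cells in its battery bay. Pick up the loose battery cover from the mat, slide it into the rails of the bay from the open end and push it gently fully home, until its spring tab has clicked down behind the ledge, then let go. Do not force it or lean on the scale (more than 25 N is too much), and leave the other things on the bench where they are.

Things in the scene. Friction and masses are not known exactly. Their poses are not given: they have to be found in the camera images.
- pad: Black rubber pad, 220 x 176 x 4 mm, under the grey bench scale, which lies on it upside down and cannot move. Origin: centre of its underside, at bench height; z up. The scale was laid on it by hand: all scale figures below are meant in the pad's frame, but the scale itself lies up to 7 mm off along x, 3 mm off along y and turned up to 0.04 rad, so find it by feel or sight. Heights are true.
- mouth (a point): Rail mouth, as meant: (-70, 0, 50) mm from the pad's origin, same axes. Case 200 x 160, its underside, now on top, at z 60; feet 24 dia to z 78 at x +-80, y +-62. A recess for the cover, floor z 50, open at the case edge x -100, leads in along +x to an end wall at x -5. Its side walls taper from y +-41 at the edge to +-33 at x -70, then run straight. The cells lie sunk in its floor.
- catch (a point): Ledge, as meant: top of its inner, upright face, (-75, 0, 54) mm from the pad's origin, same axes. It stands 4 high, 20 wide on the recess floor; its ramp rises from x -85 to -77, flat to -75. The cover's plate clears it; only the nub under the tab meets it. From x -63 to the end wall lips, underside z 55.5 (from -70 on sloping down to that), hold the cover's flanges: 1.5 play in height, 1 each side.
- home (a point): Where the middle of the cover's thumb ridge lies, as meant, when the cover touches the end wall: (-30, 0, 65) mm from the pad's origin, same axes; as the scale lies off, so does the true place. The nub drops behind the ledge 3 mm before the end wall is met, and then holds the cover within 2.5 mm of the wall.
- ridge (a point): Middle (half-way up) of the thumb ridge on the cover, the place to pinch it: 10 thick (x) x 36 long (y) x 14 mm high. Axes as the cover's. It lies 10 ahead of the cover's middle, 25 behind its leading end, 15 above its underside.
- cover: Loose grey battery cover, 70 (x) x 64 (y) mm, about 45 g, lying ridge up on a 3 mm cork mat. Origin: middle of its underside; x points to the leading end, which goes in first. Flanges along both sides, 4 thick, 64 over all; plate between them 53 wide, its top 8 above the underside; ridge top 22 above. In the recess its underside rests on the floor.
- tab (a joint): Spring tab, 20 mm wide, in the trailing end of the cover, hinged 23 behind the ridge's middle; the nub under it is 41 behind. Angle in rad: 0 at rest, 0.1 to 0.25 with the nub on top of the ledge, 0 again once clicked. The nub on the ramp resists the push with some 5 to 12 N, growing, which drops away at the click; 2 to 3 mm farther on is the hard end wall.
- screwdriver: small screwdriver lying on the cork mat; a bystander
- spent_cell: spent AA cell standing on the cork mat, 14.5 dia x 50 mm; a bystander
- ring_clamp: wooden ring clamp, 115 x 24 x 20 mm; a bystander
- tweezers: steel tweezers, 120 long; a bystander
- loupe: black eye loupe, 34 dia x 22 mm; a bystander
- bur_block: wooden block with upright burs, 70 x 50 x 50 mm; a bystander
- flux_jar: small amber jar, 44 dia x 50 mm; a bystander
- ring_blank: brass ring, 22 dia x 6 mm; a bystander
Things that resemble listed ones, but are neither listed nor needed, are in the scene too. Several things have the shape of the cover; the one meant has the colours described above.

How it is judged:
On the way:
1. the cover's flanges are in the rails under the lips, the cover level, not yet over the ledge (horizontal distance between ridge and scale_c0 between 0.0835 and 0.1255 m and height (world z) of ridge between 0.063 and 0.0675 m and angle between ridge's own z axis and vertical below 0.08 rad and angle between the x axis of ridge and the x axis of pad, either way round below 0.1 rad), for 0.1 s.
At the end, for the whole second after the job is handed in: The cover lies level in the rails, fully home: its leading end within 4 mm of the end wall of the recess (ridge within 81.5 mm of the middle of the block behind that wall), ridge middle 63 to 67.5 mm above the bench, tab sprung back below 0.035 rad behind the ledge, cover let go and at rest (horizontal distance between ridge and scale_c0 below 0.0815 m and value of joint tab below 0.035 rad and linear speed of cover below 0.01 m/s and height (world z) of ridge between 0.063 and 0.0675 m and angle between ridge's own z axis and vertical below 0.08 rad and angle between the x axis of ridge and the x axis of pad, either way round below 0.1 rad); the robot touches nothing.
It fails at once if the cover is forced: more than 25 N between cover and scale (contact force between cover and scale above 25 N).
It fails at once if the robot leans on the scale with more than 25 N (contact force between the arm and scale above 25 N).
It fails at once if a bystander is pushed more than 25 mm (distance of any of screwdriver, spent_cell, ring_clamp, tweezers, loupe, bur_block, flux_jar, ring_blank from where it was at the start of the episode above 0.025 m).
It also fails if it takes over 64 s, if anything falls off the work surface, if the arm or the gripper's body presses on something with over 40 N, if the wrist force passes 120 N, or if a joint passes its speed limit or range.

## Working session

There is one attempt and no reset: what is moved stays moved. The work goes in short steps, Python scripts to look and compute and a shell command to move; the robot and the scene stay as the last step left them, time stands still between calls to the robot, and variables do not carry over. Pictures are saved under pics/ and viewed, at most 10 in all, crops included, and the job is handed in when it is done.

```bash
ls; mkdir -p pics
cat > h.py <<'E'
import numpy as np, cv2
from cell import bot
def cam(n):
    p=bot.camera_params(n); return p,np.array(p["R"]),np.array(p["t"])
def w_of(n,r,c,d):
    p,R,t=cam(n); X=np.array([(c-p["cx"])/p["fx"]*d,(r-p["cy"])/p["fy"]*d,d]); return R.T@(X-t)
def w_at(n,r,c,z):
    p,R,t=cam(n); o=-R.T@t; v=R.T@np.array([(c-p["cx"])/p["fx"],(r-p["cy"])/p["fy"],1]); return o+v*(z-o[2])/v[2]
def cloud(n,D):
    p,R,t=cam(n); r,c=np.mgrid[:384,:512]; X=np.stack([(c-p["cx"])/p["fx"]*D,(r-p["cy"])/p["fy"]*D,D],-1); return (X-t)@R
def px(n,X):
    p,R,t=cam(n); q=R@np.array(X)+t; return p["fy"]*q[1]/q[2]+p["cy"],p["fx"]*q[0]/q[2]+p["cx"]
E
python3 - <<'E'
from h import *
ims=[]
for n in("top","side"):
    im,d=bot.snapshot(n); cv2.imwrite(f"pics/{n}0.png",im[...,::-1]); np.savez(f"{n}0.npz",im=im,d=d)
    P=cam(n); print(n,P[0]["fx"],-P[1].T@P[2])
    for k in("cover","ridge","pad","mouth","home","catch"):
        for o in bot.place_of(k,n)[:4]:
            r,c=o["centre"][0]*384,o["centre"][1]*512
            dd=d[min(383,int(r)),min(511,int(c))]
            print(n,k,round(o["score"],2),round(r),round(c),w_of(n,r,c,dd).round(3))
E
```

```text
pics
top 423.7076415547783 [ 0.32333506 -0.023707    1.24808893]
top cover 0.98 191 319 [ 0.596 -0.167  0.01 ]
top cover 0.74 214 374 [ 0.535 -0.328  0.024]
top cover 0.65 163 372 [ 0.695 -0.326  0.003]
top cover 0.61 246 277 [ 0.424 -0.052  0.002]
top ridge 0.76 243 269 [ 0.431 -0.029  0.004]
top ridge 0.67 158 373 [ 0.707 -0.325  0.021]
top ridge 0.65 190 315 [ 0.595 -0.152  0.027]
top ridge 0.65 213 373 [ 0.538 -0.327  0.021]
top mouth 0.87 203 207 [0.532 0.157 0.049]
top catch 0.66 203 211 [0.534 0.146 0.047]
side 438.00108140027453 [-0.05060082  0.73278709  0.80091645]
side cover 0.87 190 280 [ 0.58  -0.153  0.006]
side cover 0.68 152 285 [ 0.696 -0.339  0.007]
side cover 0.57 232 303 [ 0.412 -0.033  0.012]
side cover 0.56 172 328 [ 0.516 -0.329  0.006]
side ridge 0.97 227 303 [ 0.426 -0.054  0.007]
side ridge 0.75 184 274 [ 0.597 -0.144  0.025]
side ridge 0.75 168 324 [ 0.528 -0.324  0.021]
side ridge 0.52 149 279 [ 0.728 -0.347  0.004]
side mouth 0.49 290 274 [0.345 0.186 0.022]
side catch 0.19 181 275 [ 0.606 -0.161  0.024]
```

```bash
python3 -c "
import cv2,numpy as np
a=cv2.imread('pics/top0.png');cv2.imwrite('pics/top0b.png',cv2.resize(a,(800,600),interpolation=cv2.INTER_CUBIC))"
```

```text
(no output)
```

View pics/top0b.png

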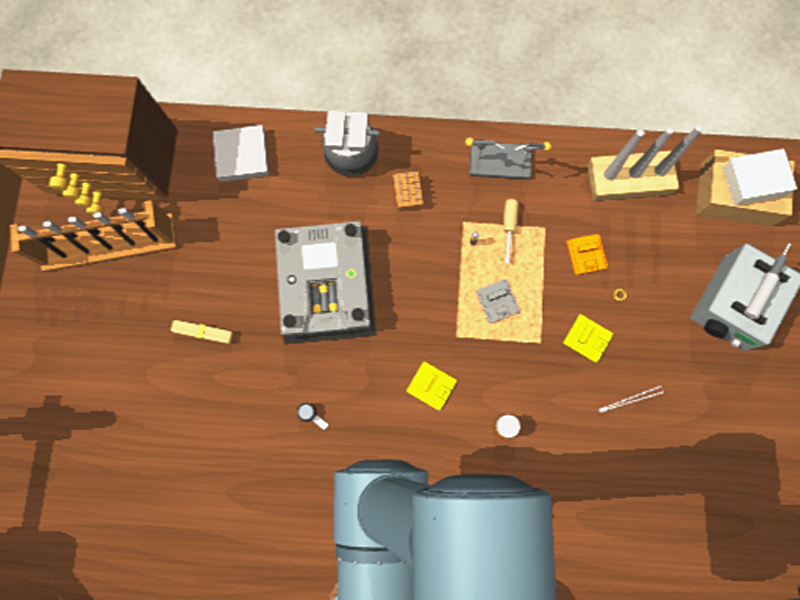

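View pics/side0.png

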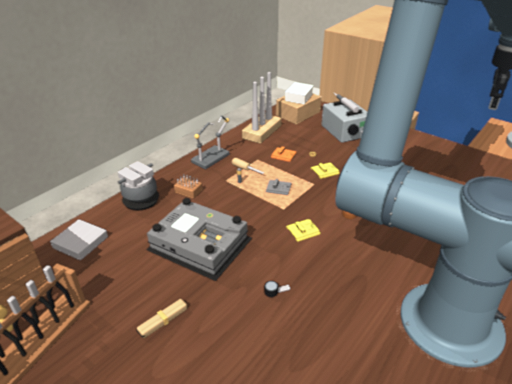

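The top view shows four cover shapes (native pixels, row, col): grey on the cork mat (191,319), yellow (246,277), yellow (214,374) and orange (163,372). The grey one on the mat is the one described. The bay opens towards the robot, with the scale at about (180,207). Next I'll check close crops and measure.

Run:
```python
from h import *
z=np.load("top0.npz"); im,d=z["im"],z["d"]
a=cv2.resize(im[165:220,290:350],None,fx=6.6,fy=6.6,interpolation=cv2.INTER_CUBIC)
b=cv2.resize(im[138:222,172:244],None,fx=5,fy=5,interpolation=cv2.INTER_CUBIC)
h=max(a.shape[0],b.shape[0]); o=np.zeros((h,a.shape[1]+b.shape[1],3),np.uint8); o[:a.shape[0],:a.shape[1]]=a; o[:b.shape[0],a.shape[1]:]=b
cv2.imwrite("pics/crop.png",o[...,::-1]); print(o.shape)
C=cloud("top",d); Z=C[...,2]
def rect(sel,nm):
    P=C[sel][:,:2]; (c,s,an)=cv2.minAreaRect((P*1000).astype(np.float32)); print(nm,sel.sum(),np.round(c,1),np.round(s,1),round(an,2),"z",np.median(C[sel][:,2]).round(4))
R=np.zeros(Z.shape,bool)
R[130:225,165:250]=1
top=(R&(abs(Z-.060)<.006)); rect(top,"case")
hull=C[R&(Z>.050)]; rect(R&(Z>.045),"case all")
rect(R&(Z>.072),"feet")
n,l,s,c=cv2.connectedComponentsWithStats((R&(Z>.068)).astype(np.uint8))
for i in range(1,n): print("blob",s[i,4],C[l==i].mean(0).round(4))
m=[o for o in bot.outline_of("cover","top")]
for o in m:
    M=o["mask"]; rect(M&(Z>0.002)&(Z<.05),"cov %s"%np.round(np.array(o["centre"])*[384,512]))
M=np.zeros(Z.shape,bool); M[165:220,295:345]=1
q=M&(Z>.020)&(Z<.03); print("ridge px",q.sum(),C[q].mean(0).round(4)); rect(q,"ridge")
for o in bot.outline_of("pad","top")[:2]: print("pad",o["score"]); rect(o["mask"],"pad")
```

```text
(420, 756, 3)
case 2764 [606.5 167.8] [201.9 160.8] 9.66 z 0.059
case all 3452 [502.1 133.7] [438.1 187.3] 18.22 z 0.0589
feet 243 [497.8 129. ] [430.7 171.8] 19.44 z 0.0773
blob 2 [ 0.3233 -0.0237  1.2481]
blob 1 [ 0.3233 -0.0237  1.2481]
blob 1 [ 0.3233 -0.0237  1.2481]
blob 1 [ 0.3233 -0.0237  1.2481]
blob 1 [ 0.3233 -0.0237  1.2481]
blob 1 [ 0.3233 -0.0237  1.2481]
blob 1 [ 0.3233 -0.0237  1.2481]
blob 1 [ 0.3233 -0.0237  1.2481]
blob 54 [0.6949 0.119  0.0765]
blob 1 [ 0.3233 -0.0237  1.2481]
blob 1 [ 0.3233 -0.0237  1.2481]
blob 1 [ 0.3233 -0.0237  1.2481]
blob 1 [ 0.3233 -0.0237  1.2481]
blob 56 [0.6739 0.2412 0.0764]
blob 1 [ 0.3233 -0.0237  1.2481]
blob 1 [ 0.3233 -0.0237  1.2481]
blob 1 [ 0.3233 -0.0237  1.2481]
blob 1 [ 0.3233 -0.0237  1.2481]
blob 1 [ 0.3233 -0.0237  1.2481]
blob 1 [ 0.3233 -0.0237  1.2481]
blob 1 [ 0.3233 -0.0237  1.2481]
blob 1 [ 0.3233 -0.0237  1.2481]
blob 1 [ 0.3233 -0.0237  1.2481]
blob 1 [ 0.3233 -0.0237  1.2481]
blob 1 [ 0.3233 -0.0237  1.2481]
blob 1 [0.5972 0.1237 0.0682]
blob 1 [ 0.3233 -0.0237  1.2481]
blob 1 [ 0.3233 -0.0237  1.2481]
blob 1 [ 0.3233 -0.0237  1.2481]
blob 1 [ 0.3233 -0.0237  1.2481]
blob 1 [ 0.3233 -0.0237  1.2481]
blob 56 [0.5375 0.0928 0.0768]
blob 58 [0.5169 0.2144 0.0764]
blob 1 [ 0.3233 -0.0237  1.2481]
blob 1 [ 0.3233 -0.0237  1.2481]
blob 1 [ 0.3233 -0.0237  1.2481]
cov [216. 376.] 443 [ 532.7 -339.3] [69.8 62.9] 62.82 z 0.0068
cov [247. 275.] 459 [423.5 -49.4] [70.1 62.8] 63.69 z 0.0066
cov [160. 377.] 409 [ 698.9 -336.2] [71.6 63.2] 12.67 z 0.0069
cov [190. 319.] 464 [ 593.8 -166.3] [70.9 63.4] 25.28 z 0.0095
ridge px 46 [ 0.6078 -0.1627  0.0241]
ridge 46 [ 628.  -172.3] [25.9 86.3] 65.72 z 0.024
pad 0.72
pad 417 [496.7 131. ] [421.2 196.2] 16.77 z 0.0029
pad 0.72
pad 182 [ 552.1 -120.2] [ 44.1 494.6] 72.23 z 0.0231
```

View pics/crop.png

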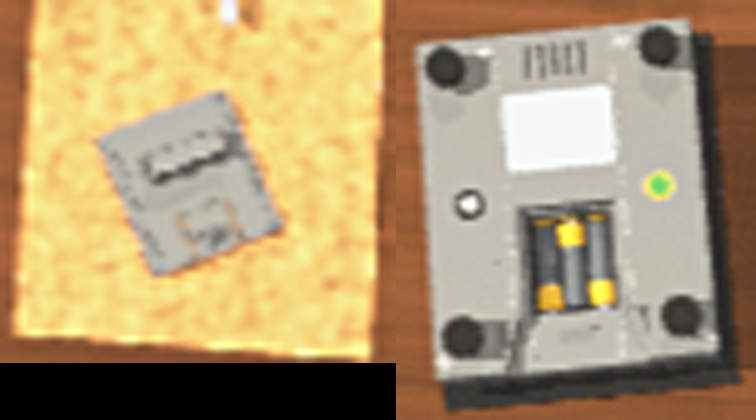

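The grey cover's leading end (ridge side) points up and left in the crop, and the screwdriver tip is clear ahead of it. The right crop shows the scale with its bay opening at the bottom. The case rectangle of 202x161 mm matches the given sizes. Working out the grasp turn:

Run:
```python
from h import *
from scipy.spatial.transform import Rotation as Ro
s=bot.read_state(); q=s["tcp_rot"]; R=Ro.from_quat([q[1],q[2],q[3],q[0]]).as_matrix()
print(s["time_s"],s["tool_pos"],"y dir",np.degrees(np.arctan2(R[1,1],R[0,1])),R[:,2].round(3),s["joints"],s["finger_gap"])
# fit cover from both cameras
for n in("top","side"):
    z=np.load(n+"0.npz"); C=cloud(n,z["d"]); 
    box=(abs(C[...,0]-.594)<.055)&(abs(C[...,1]+.166)<.045)
    q=box&(C[...,2]>.0185)&(C[...,2]<.03); print(n,"ridge",q.sum(),C[q].mean(0).round(4))
    q=box&(C[...,2]>.0065)&(C[...,2]<.03); r=cv2.minAreaRect((C[q][:,:2]*1000).astype(np.float32)); print(n,"cover",np.round(r[0],1),np.round(r[1],1),r[2])
    for zz in(.060,):
        b=(abs(C[...,0]-.606)<.12)&(abs(C[...,1]-.167)<.1)
        q=b&(C[...,2]>.07)&(C[...,2]<.085); n_,l,st,_=cv2.connectedComponentsWithStats(q.astype(np.uint8))
        for i in range(1,n_):
            if st[i,4]>15: print(n,"foot",C[l==i].mean(0).round(4))
print("screwdriver tip",w_at("top",167,325,.006))
```

```text
0.8 [ 0.16068245 -0.62983321  0.23129432] y dir -75.68677241770611 [-0.  0. -1.] [-1.49510233e+00  2.45093998e-01  1.55779958e+00 -2.72326012e-05
  1.33871331e+00 -1.74112684e-01] 0.08548314644694849
top ridge 44 [ 0.6021 -0.1613  0.024 ]
top cover [ 591.7 -165.2] [90.6 82.5] 1.190739393234253
top foot [0.6951 0.1193 0.0768]
top foot [0.6741 0.2412 0.0765]
top foot [0.5375 0.0928 0.0768]
top foot [0.5169 0.2144 0.0764]
side ridge 29 [ 0.6018 -0.1564  0.0236]
side cover [ 581.7 -166.2] [110.1  63.9] 29.6806583404541
side foot [0.6947 0.1241 0.0758]
side foot [0.5365 0.0977 0.0764]
side foot [0.6732 0.2462 0.0768]
side foot [0.5162 0.2194 0.0766]
screwdriver tip [ 0.67274192 -0.18273686  0.006     ]
```

```bash
python3 -m inch '[{"x":0.92,"y":0.98,"turn":0.28,"jaw":0.6},{"x":0.92,"y":0.98,"turn":0.28,"jaw":0.6},{"x":0.92,"y":0.98,"turn":0.28,"jaw":0.6},{"x":0.92,"y":0.98,"turn":0.28,"jaw":0.6},{"x":0.92,"y":0.98,"turn":0.28,"jaw":0.6}]'
python3 -m inch '[{"x":0.92,"y":0.98,"turn":0.28,"jaw":0.6},{"x":0.92,"y":0.98,"turn":0.28,"jaw":0.6},{"x":0.92,"y":0.98,"turn":0.28,"jaw":0.6},{"x":0.92,"y":0.98,"turn":0.28,"jaw":0.6},{"x":0.92,"y":0.98,"turn":0.28,"jaw":0.6}]'
python3 -m inch '[{"x":0.92,"y":0.98,"turn":0.28,"jaw":0.6},{"x":0.92,"y":0.98,"turn":0.28,"jaw":0.6},{"x":0.92,"y":0.98,"turn":0.28,"jaw":0.6},{"x":0.92,"y":0.98,"turn":0.28,"jaw":0.6},{"x":0.92,"y":0.98,"turn":0.28,"jaw":0.6}]'
python3 -m inch '[{"x":0.92,"y":0.98,"z":-0.9,"turn":0.28,"jaw":0.6},{"x":0.92,"y":0.98,"z":-0.9,"turn":0.28,"jaw":0.6},{"x":0.92,"y":0.98,"z":-0.9,"turn":0.28,"jaw":0.6},{"x":0.92,"y":0.98,"z":-0.9,"turn":0.28,"jaw":0.6},{"x":0.92,"y":0.98,"z":-0.9,"turn":0.28,"jaw":0.6},{"x":0.92,"y":0.98,"z":-0.9,"turn":0.28,"jaw":0.6}]'
python3 - <<'E'
from h import *
from scipy.spatial.transform import Rotation as Ro
s=bot.read_state(); q=s["tcp_rot"]; R=Ro.from_quat([q[1],q[2],q[3],q[0]]).as_matrix()
print(np.degrees(np.arctan2(R[1,1],R[0,1])),s["tool_pos"],s["finger_gap"])
im,d=bot.snapshot("side"); im2,d2=bot.snapshot("top")
a=cv2.resize(im[100:220,210:330],(400,400),interpolation=cv2.INTER_CUBIC); b=cv2.resize(im2[145:225,280:360],(400,400),interpolation=cv2.INTER_CUBIC)
cv2.imwrite("pics/pre.png",np.hstack([a,b])[...,::-1])
E
```

```text
time_s: 1.4
tool_pos: [0.2714, -0.5118, 0.123]
tcp_rot: [-0.0, 0.941, 0.339, -0.0]
wrist_force: [-0.1, -0.6, 0.7]
finger_gap: 0.0512
gripper_force: 0.0
-50.41158801221223 [ 0.27143308 -0.51182292  0.12304902] 0.05118248651531074schema error: expected keys x, y, z, turn, jaw
schema error: expected keys x, y, z, turn, jaw
schema error: expected keys x, y, z, turn, jaw
```

View pics/pre.png

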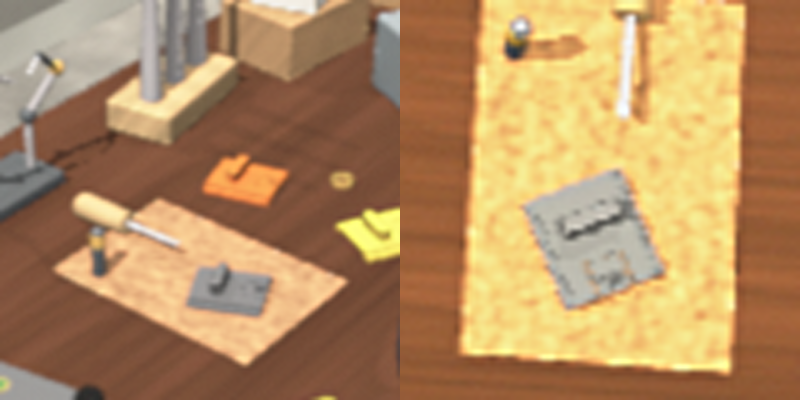

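Every row needs all five keys, so only the last call ran. The picture shows the cover and bystanders undisturbed. Carrying on.

```bash
python3 -m inch '[{"x":0.92,"y":0.98,"z":0.2,"turn":0.28,"jaw":0.6},{"x":0.92,"y":0.98,"z":0.2,"turn":0.28,"jaw":0.6},{"x":0.92,"y":0.98,"z":0.2,"turn":0.28,"jaw":0.6},{"x":0.92,"y":0.98,"z":0.2,"turn":0.28,"jaw":0.6},{"x":0.92,"y":0.98,"z":0.2,"turn":0.28,"jaw":0.6}]'
python3 -m inch '[{"x":0.92,"y":0.98,"z":0,"turn":0.28,"jaw":0.6},{"x":0.92,"y":0.98,"z":0,"turn":0.28,"jaw":0.6},{"x":0.92,"y":0.98,"z":0,"turn":0.28,"jaw":0.6},{"x":0.92,"y":0.98,"z":0,"turn":0.28,"jaw":0.6},{"x":0.92,"y":0.98,"z":0,"turn":0.28,"jaw":0.6}]'
python3 -m inch '[{"x":0.92,"y":0.98,"z":-0.7,"turn":0.28,"jaw":0.6},{"x":0.92,"y":0.98,"z":-0.7,"turn":0.28,"jaw":0.6},{"x":0.92,"y":0.98,"z":-0.7,"turn":0.28,"jaw":0.6},{"x":0.92,"y":0.98,"z":-0.7,"turn":0.28,"jaw":0.6},{"x":0.92,"y":0.98,"z":-0.7,"turn":0.28,"jaw":0.6},{"x":0.92,"y":0.98,"z":-0.7,"turn":0.28,"jaw":0.6},{"x":0.92,"y":0.98,"z":-0.7,"turn":0.28,"jaw":0.6}]'
python3 - <<'E'
from h import *
from scipy.spatial.transform import Rotation as Ro
s=bot.read_state(); q=s["tcp_rot"]; R=Ro.from_quat([q[1],q[2],q[3],q[0]]).as_matrix()
print(np.degrees(np.arctan2(R[1,1],R[0,1])),s["tool_pos"],s["finger_gap"])
im,d=bot.snapshot("side"); im2,d2=bot.snapshot("top")
print("tcp px side",px("side",s["tool_pos"]),"top",px("top",s["tool_pos"]))
a=cv2.resize(im[120:220,230:330],(400,400),interpolation=cv2.INTER_CUBIC); b=cv2.resize(im2[145:225,280:360],(400,400),interpolation=cv2.INTER_CUBIC)
cv2.imwrite("pics/pre2.png",np.hstack([a,b])[...,::-1])
E
```

```text
time_s: 2.0
tool_pos: [0.3826, -0.3953, 0.149]
tcp_rot: [0.002, 0.845, 0.535, -0.0]
wrist_force: [0.1, -0.2, -0.3]
finger_gap: 0.0513
gripper_force: 0.0
time_s: 2.5
tool_pos: [0.4923, -0.2779, 0.1475]
tcp_rot: [0.0, 0.708, 0.706, -0.0]
wrist_force: [-0.8, -0.7, 0.6]
finger_gap: 0.0512
gripper_force: 0.0
time_s: 3.2
tool_pos: [0.602, -0.1621, 0.0642]
tcp_rot: [0.001, 0.538, 0.843, -0.0]
wrist_force: [0.2, -0.1, 0.2]
finger_gap: 0.0512
gripper_force: 0.0
24.921495404227805 [ 0.60199134 -0.16205756  0.06415591] 0.051172666018505675
tcp px side (np.float64(170.3192201462793), np.float64(276.230261030511)) top (np.float64(185.03525574414232), np.float64(319.6859159920626))
```

View pics/pre2.png

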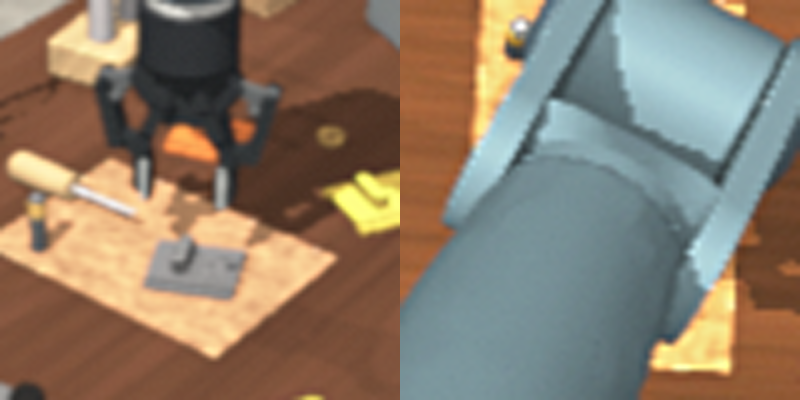

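The side view shows the open fingers straddling the line of the ridge: tips at about (170,266) and (172,285) in the full picture, their midpoint on the predicted TCP pixel. Going down, then closing.

```bash
python3 -m inch '[{"x":0,"y":0.02,"z":-0.2,"turn":0,"jaw":0.6},{"x":0,"y":0.02,"z":-0.3,"turn":0,"jaw":0.6},{"x":0,"y":0.02,"z":-0.36,"turn":0,"jaw":0.6},{"x":0,"y":0.02,"z":-0.4,"turn":0,"jaw":0.6},{"x":0,"y":0.02,"z":-0.41,"turn":0,"jaw":0.6},{"x":0,"y":0.02,"z":-0.41,"turn":0,"jaw":0.6}]'
python3 -m inch '[{"x":0,"y":0,"z":0,"turn":0,"jaw":0},{"x":0,"y":0,"z":0,"turn":0,"jaw":0},{"x":0,"y":0,"z":0,"turn":0,"jaw":0},{"x":0,"y":0,"z":0,"turn":0,"jaw":0},{"x":0,"y":0,"z":0,"turn":0,"jaw":0},{"x":0,"y":0,"z":0,"turn":0,"jaw":0},{"x":0,"y":0,"z":0,"turn":0,"jaw":0},{"x":0,"y":0,"z":0,"turn":0,"jaw":0}]'
```

```text
time_s: 3.9
tool_pos: [0.6026, -0.1572, 0.0144]
tcp_rot: [0.0, 0.537, 0.844, 0.0]
wrist_force: [-0.2, 0.4, -0.2]
finger_gap: 0.0513
gripper_force: 0.0
time_s: 4.7
tool_pos: [0.6028, -0.1572, 0.0147]
tcp_rot: [0.001, 0.536, 0.844, 0.0]
wrist_force: [-0.3, 0.9, 5.6]
finger_gap: 0.0078
gripper_force: 62.8
```

```bash
python3 -m inch '[{"x":0,"y":0,"z":0.1,"turn":0,"jaw":0},{"x":0,"y":0,"z":0.3,"turn":0,"jaw":0},{"x":0,"y":0,"z":0.6,"turn":0,"jaw":0},{"x":0,"y":0,"z":0.9,"turn":0,"jaw":0},{"x":0,"y":0,"z":1,"turn":0,"jaw":0},{"x":0,"y":0,"z":1,"turn":0,"jaw":0},{"x":0,"y":0,"z":1,"turn":0,"jaw":0}]'
python3 - <<'E'
from h import *
im,d=bot.snapshot("side"); s=bot.read_state(); r,c=px("side",s["tool_pos"]); print(r,c,s["tool_pos"],s["tcp_rot"])
r,c=int(r),int(c)
cv2.imwrite("pics/lift.png",cv2.resize(im[r-45:r+45,c-50:c+50],None,fx=6,fy=6,interpolation=cv2.INTER_CUBIC)[...,::-1])
C=cloud("side",d); b=(np.linalg.norm(C[...,:2]-s["tool_pos"][:2],axis=-1)<.07)&(C[...,2]>.08)&(C[...,2]<.135)
m=np.zeros_like(b); 
for z0 in np.arange(.1,.14,.004):
    q=b&(abs(C[...,2]-z0)<.002); print(round(z0,3),q.sum(),C[q].mean(0).round(4) if q.any() else "")
E
```

```text
time_s: 5.4
tool_pos: [0.6013, -0.1566, 0.1325]
tcp_rot: [-0.001, 0.536, 0.844, -0.0]
wrist_force: [-0.6, -0.4, -1.2]
finger_gap: 0.0078
gripper_force: 62.1
152.06791576773912 275.8700040709006 [ 0.60089294 -0.15641728  0.13172775] [-1.96075458e-03  5.36484752e-01  8.43907695e-01 -2.61385794e-04]
0.1 0 
0.104 0 
0.108 0 
0.112 0 
0.116 0 
0.12 9 [ 0.5814 -0.1423  0.1206]
0.124 58 [ 0.5829 -0.1396  0.1245]
0.128 153 [ 0.5896 -0.1577  0.1279]
0.132 25 [ 0.5878 -0.156   0.1311]
0.136 2 [ 0.6029 -0.1427  0.1343]
0.14 0
```

View pics/lift.png

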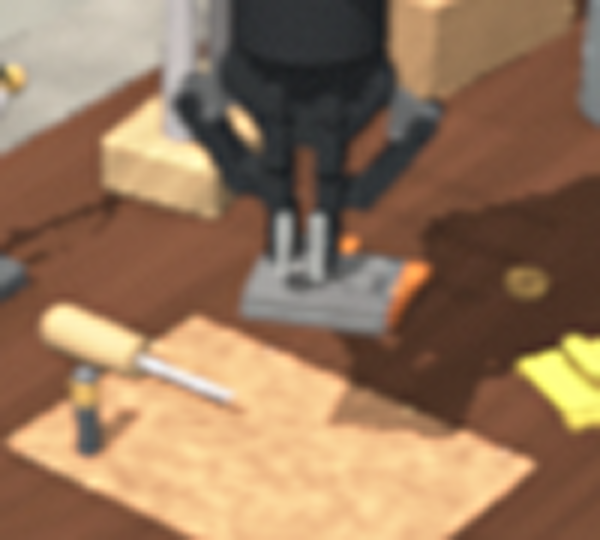

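The cover is held level by the ridge (crop centre, near (300,280)) and clear of everything. Carrying it to the front of the bay.

```bash
python3 -m inch '[{"x":-0.3,"y":0.3,"z":0,"turn":-0.08,"jaw":0},{"x":-0.6,"y":0.6,"z":0,"turn":-0.17,"jaw":0},{"x":-0.87,"y":0.85,"z":0,"turn":-0.17,"jaw":0},{"x":-0.87,"y":0.85,"z":0,"turn":-0.17,"jaw":0},{"x":-0.87,"y":0.85,"z":0,"turn":-0.17,"jaw":0}]' >/dev/null
python3 -m inch '[{"x":0,"y":0.35,"z":0,"turn":0,"jaw":0},{"x":0,"y":0.7,"z":0,"turn":0,"jaw":0},{"x":0,"y":0.85,"z":0,"turn":0,"jaw":0},{"x":0,"y":0.85,"z":0,"turn":0,"jaw":0}]' >/dev/null
python3 -m inch '[{"x":0,"y":0.3,"z":0,"turn":0,"jaw":0},{"x":0,"y":0.6,"z":-0.1,"turn":0,"jaw":0},{"x":0,"y":0.86,"z":-0.2,"turn":0,"jaw":0},{"x":0,"y":0.86,"z":-0.2,"turn":0,"jaw":0},{"x":0,"y":0.86,"z":-0.2,"turn":0,"jaw":0},{"x":0,"y":0.86,"z":-0.2,"turn":0,"jaw":0},{"x":0,"y":0.86,"z":-0.2,"turn":0,"jaw":0}]'
python3 - <<'E'
from h import *
from scipy.spatial.transform import Rotation as Ro
s=bot.read_state(); q=s["tcp_rot"]; R=Ro.from_quat([q[1],q[2],q[3],q[0]]).as_matrix()
print(np.degrees(np.arctan2(R[1,1],R[0,1])),s["tool_pos"],R[:,2].round(4))
t=s["tool_pos"]
ims=[]
for n in("side","top"):
    im,d=bot.snapshot(n); np.savez(n+"1.npz",im=im,d=d); r,c=map(int,px(n,t)); print(n,px(n,t))
    h=45 if n=="side" else 35
    ims.append(cv2.resize(im[r-h:r+h,c-h:c+h],(400,400),interpolation=cv2.INTER_CUBIC))
    C=cloud(n,d)
    b=(np.linalg.norm(C[...,:2]-t[:2],axis=-1)<.05)&(abs(C[...,2]-(t[2]-.0036))<.002); print(n,"platepts",b.sum(),C[b].mean(0) if b.any() else 0)
    Ra=np.deg2rad(9.65); L=(C[...,:2]-t[:2])@np.array([[np.cos(Ra),-np.sin(Ra)],[np.sin(Ra),np.cos(Ra)]])
    b=(abs(L[...,0]+10)<45)&(abs(L[...,1])<.045)&(abs(L[...,0]+.01)<.04)&(C[...,2]>t[2]-.012)&(C[...,2]<t[2]+.002)
    if b.any(): print(n,"cover local x,y ranges",np.percentile(L[b],[1,99],axis=0).round(4).tolist(),cv2.minAreaRect((L[b]*1000).astype(np.float32)))
    for p in bot.outline_of("cover",n):
        if abs(p["centre"][0]*384-r)<25 and abs(p["centre"][1]*512-c)<25: print("mask",p["score"],p["mask"].sum())
    bb=(abs(C[...,0]-.606)<.12)&(abs(C[...,1]-.167)<.1)&(C[...,2]>.07)&(C[...,2]<.085); k,l,st,_=cv2.connectedComponentsWithStats(bb.astype(np.uint8))
    for i in range(1,k):
        if st[i,4]>15: print(n,"foot",st[i,4],C[l==i].mean(0).round(4))
cv2.imwrite("pics/hov.png",np.hstack(ims)[...,::-1])
E
```

```text
time_s: 7.05
tool_pos: [0.4987, 0.149, 0.1105]
tcp_rot: [0.0, 0.645, 0.764, 0.0]
wrist_force: [0.1, 0.2, -0.5]
finger_gap: 0.008
gripper_force: 62.1
9.70124284851413 [0.49867087 0.14895396 0.11049526] [ 9.e-04 -1.e-04 -1.e+00]
side (np.float64(225.23686931632557), np.float64(233.2593092928231))
side platepts 270 [0.48284946 0.14991227 0.10660987]
side cover local x,y ranges [[-0.0432, -0.033], [0.0265, 0.0314]] ((-8.073932647705078, -1.0678596496582031), (71.29820251464844, 67.71318054199219), 0.07226591557264328)
mask 0.91 504
side foot 53 [0.6939 0.1241 0.0759]
side foot 62 [0.6735 0.2461 0.0764]
side foot 73 [0.516  0.2196 0.0767]
top (np.float64(210.95663102904814), np.float64(205.97100691579638))
top platepts 15 [0.47856312 0.11694395 0.10633284]
top cover local x,y ranges [[-0.0436, -0.0357], [0.0144, -0.0236]] ((-14.27644157409668, -30.883129119873047), (10.659132957458496, 58.97314453125), 85.63023376464844)
top foot 52 [0.6953 0.1191 0.0762]
top foot 54 [0.6742 0.2416 0.0759]
top foot 55 [0.5377 0.0931 0.0762]
```

View pics/hov.png

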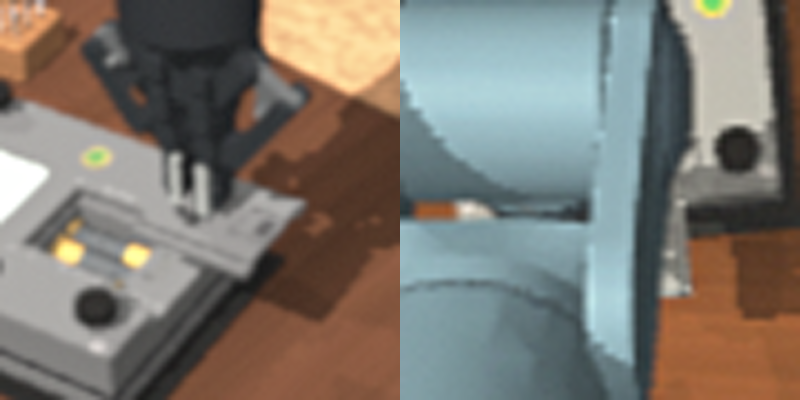

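The side view shows the cover level in front of the bay, and the mouth and cells visible at left. The two cameras disagree by a few mm in y, probably because the side view also sees the feet's side walls. Refitting the case and cover outlines in the side camera:

Run:
```python
from h import *
t=np.array([.49867,.14895,.1105])
A=np.deg2rad(9.65); M=np.array([[np.cos(A),-np.sin(A)],[np.sin(A),np.cos(A)]])
for n in("side","top"):
    for k in "01":
        z=np.load(n+k+".npz"); C=cloud(n,z["d"]); L=(C[...,:2]-[.606,.1675])@M; Z=C[...,2]
        top=(abs(Z-.0595)<.0025)&(abs(L[...,0])<.115)&(abs(L[...,1])<.095)
        P=L[top]*1000
        print(n,k,top.sum(),np.round(np.median(Z[top]),4))
        # edges: per-bin extremes
        ys=[(P[abs(P[:,0]-x)<4][:,1].min(),P[abs(P[:,0]-x)<4][:,1].max()) for x in range(-50,96,8) if (abs(P[:,0]-x)<4).sum()>8]
        xs=[(P[abs(P[:,1]-y)<4][:,0].min(),P[abs(P[:,1]-y)<4][:,0].max()) for y in range(-72,73,8) if (abs(P[:,1]-y)<4).sum()>8]
        print(" y edges",np.median(ys,0).round(1)," x edges",np.median(xs,0).round(1))
        # recess floor / walls: points lower than 57 in recess
        for x in range(-65,-8,10):
            q=(abs(L[...,0]*1000-x)<4)&(abs(L[...,1])<.045)
            p=L[q][:,1]*1000; zz=Z[q]; lo=p[zz<.054]
            if len(lo): print("  recess x",x,lo.min().round(1),lo.max().round(1),end=";")
        print()
z=np.load("side1.npz"); C=cloud("side",z["d"]); L=(C[...,:2]-t[:2])@M*1000; Z=C[...,2]
q=(L[...,0]>-50)&(L[...,0]<32)&(abs(L[...,1])<42)&(Z>t[2]-.013)&(Z<t[2])
P=L[q]; 
ys=[(P[abs(P[:,0]-x)<3][:,1].min(),P[abs(P[:,0]-x)<3][:,1].max()) for x in range(-40,-15,5)]
xs=[(P[abs(P[:,1]-y)<3][:,0].min(),P[abs(P[:,1]-y)<3][:,0].max()) for y in range(-26,29,5)]
print("cover",np.round(ys,1).tolist(),np.round(xs,1).tolist())
```

```text
side 0 2237 0.0597
 y edges [-76.9  82.9]  x edges [-92.8 100.9]
  recess x -65 -32.5 29.5;  recess x -55 -32.5 13.2;  recess x -45 -29.9 12.5;  recess x -35 -33.7 9.8;  recess x -25 -30.8 10.3;  recess x -15 -31.3 8.7;
side 1 2028 0.0597
 y edges [-76.8  82.7]  x edges [-47.5 100.9]
  recess x -65 -15.1 27.9;  recess x -55 -25.7 13.1;  recess x -45 -26.4 13.6;  recess x -35 -33.7 8.8;  recess x -25 -32.5 8.3;  recess x -15 -29.5 9.0;
top 0 1983 0.0592
 y edges [-78.8  78.6]  x edges [-93.8  99.2]
  recess x -65 -27.6 31.4;  recess x -55 -37.0 27.5;  recess x -45 -26.0 42.9;  recess x -35 -26.6 28.7;  recess x -25 -42.7 30.0;  recess x -15 -25.4 28.0;
top 1 1379 0.0592
 y edges [-79.1  76.7]  x edges [11.7 99.2]

cover [[-33.0, 31.4], [-33.1, 31.4], [-33.1, 30.0], [-34.9, 30.9], [-32.7, 31.7]] [[-43.2, -2.3], [-43.7, -5.5], [-42.9, -6.4], [-43.3, -7.2], [-43.2, -9.6], [-43.2, 26.5], [-42.4, 27.4], [-43.7, 27.6], [-43.1, 26.5], [-42.9, 27.5], [-43.2, 25.0]]
```

Both cameras now agree: the cover must go about 4 mm along the scale's +y, and its yaw matches. Shifting and lowering into the tapered mouth.

```bash
python3 -m inch '[{"x":-0.006,"y":0.035,"z":0,"turn":0,"jaw":0},{"x":-0.006,"y":0.035,"z":-0.15,"turn":0,"jaw":0},{"x":-0.006,"y":0.035,"z":-0.3,"turn":0,"jaw":0},{"x":-0.006,"y":0.035,"z":-0.36,"turn":0,"jaw":0},{"x":-0.006,"y":0.035,"z":-0.36,"turn":0,"jaw":0},{"x":-0.006,"y":0.035,"z":-0.36,"turn":0,"jaw":0},{"x":-0.006,"y":0.035,"z":-0.36,"turn":0,"jaw":0}]'
python3 - <<'E'
from cell import bot
s=bot.read_state(); print(s["tool_pos"],s["wrist_force"])
E
```

```text
time_s: 7.95
tool_pos: [0.4979, 0.1545, 0.0679]
tcp_rot: [0.001, 0.644, 0.765, 0.001]
wrist_force: [-0.9, -0.3, 0.3]
finger_gap: 0.008
gripper_force: 62.1
[0.49793896 0.15448496 0.06787887] [-0.93688684 -0.26632993  0.29576811]
```

```bash
python3 -m inch '[{"x":0,"y":-0.01,"z":-0.02,"turn":0,"jaw":0},{"x":0,"y":-0.01,"z":-0.03,"turn":0,"jaw":0},{"x":0,"y":-0.01,"z":-0.04,"turn":0,"jaw":0},{"x":0,"y":-0.01,"z":-0.042,"turn":0,"jaw":0},{"x":0,"y":-0.01,"z":-0.042,"turn":0,"jaw":0},{"x":0,"y":-0.01,"z":-0.042,"turn":0,"jaw":0},{"x":0,"y":-0.01,"z":-0.042,"turn":0,"jaw":0}]'
python3 - <<'E'
from h import *
s=bot.read_state(); t=s["tool_pos"]; print(t,s["wrist_force"])
im,d=bot.snapshot("side"); r,c=map(int,px("side",t))
cv2.imwrite("pics/low.png",cv2.resize(im[r-40:r+40,c-60:c+45],None,fx=7,fy=7,interpolation=cv2.INTER_CUBIC)[...,::-1])
E
```

```text
time_s: 8.65
tool_pos: [0.4972, 0.1532, 0.0619]
tcp_rot: [-0.0, 0.644, 0.765, 0.0]
wrist_force: [-0.4, -0.1, -0.5]
finger_gap: 0.0078
gripper_force: 62.2
[0.49717898 0.1531749  0.06185299] [-0.38124937 -0.13164751 -0.46430936]
```

View pics/low.png

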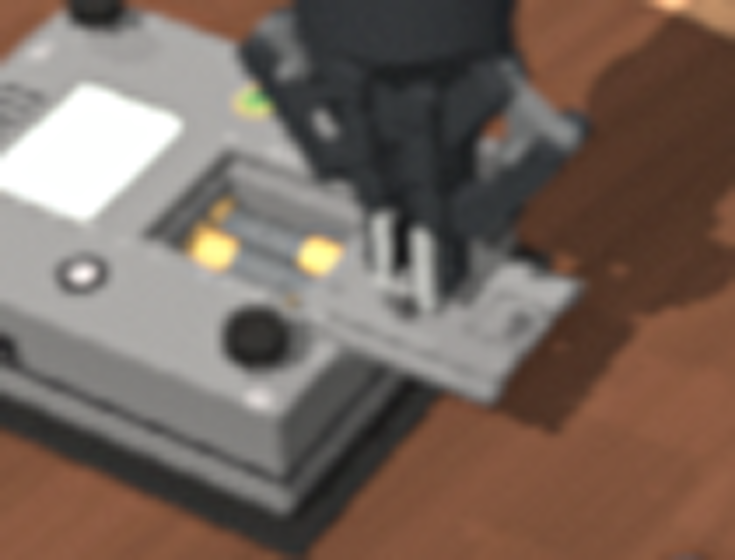

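The cover's leading end sits low between the mouth walls (crop around (320,300)) with no contact force. Advancing in small steps along the scale axis while watching the force.

```bash
python3 -m inch '[{"x":0.02,"y":0.004,"z":0.003,"turn":0,"jaw":0},{"x":0.04,"y":0.007,"z":0.003,"turn":0,"jaw":0},{"x":0.06,"y":0.01,"z":0.003,"turn":0,"jaw":0},{"x":0.08,"y":0.014,"z":0.003,"turn":0,"jaw":0},{"x":0.08,"y":0.014,"z":0.003,"turn":0,"jaw":0},{"x":0.08,"y":0.014,"z":0.003,"turn":0,"jaw":0}]'
```

```text
time_s: 9.3
tool_pos: [0.5068, 0.1549, 0.0622]
tcp_rot: [-0.0, 0.644, 0.765, -0.0]
wrist_force: [-0.5, -0.3, -0.7]
finger_gap: 0.0081
gripper_force: 62.2
```

```bash
python3 -m inch '[{"x":0.02,"y":0.003,"z":0,"turn":0,"jaw":0},{"x":0.03,"y":0.005,"z":0,"turn":0,"jaw":0},{"x":0.04,"y":0.007,"z":0,"turn":0,"jaw":0},{"x":0.04,"y":0.007,"z":0,"turn":0,"jaw":0}]'
```

```text
time_s: 9.7
tool_pos: [0.5118, 0.1557, 0.0622]
tcp_rot: [0.0, 0.644, 0.765, 0.0]
wrist_force: [-0.2, 0.6, -0.2]
finger_gap: 0.0078
gripper_force: 62.2
```

```bash
python3 -m inch '[{"x":0.015,"y":0.003,"z":0,"turn":0,"jaw":0},{"x":0.03,"y":0.005,"z":0,"turn":0,"jaw":0},{"x":0.04,"y":0.007,"z":0,"turn":0,"jaw":0},{"x":0.04,"y":0.007,"z":0,"turn":0,"jaw":0}]'
```

```text
time_s: 10.1
tool_pos: [0.5166, 0.1565, 0.0623]
tcp_rot: [0.0, 0.644, 0.765, 0.0]
wrist_force: [0.3, -0.7, 0.5]
finger_gap: 0.0084
gripper_force: 62.2
```

```bash
python3 -m inch '[{"x":0.015,"y":0.003,"z":0,"turn":0,"jaw":0},{"x":0.03,"y":0.005,"z":0,"turn":0,"jaw":0},{"x":0.04,"y":0.007,"z":0,"turn":0,"jaw":0},{"x":0.04,"y":0.007,"z":0,"turn":0,"jaw":0}]'
```

```text
time_s: 10.5
tool_pos: [0.5214, 0.1574, 0.0623]
tcp_rot: [0.0, 0.644, 0.765, 0.0]
wrist_force: [-1.0, 0.4, -0.4]
finger_gap: 0.0079
gripper_force: 62.2
```

```bash
python3 -m inch '[{"x":0.015,"y":0.003,"z":0,"turn":0,"jaw":0},{"x":0.03,"y":0.005,"z":0,"turn":0,"jaw":0},{"x":0.045,"y":0.008,"z":0,"turn":0,"jaw":0},{"x":0.06,"y":0.01,"z":0,"turn":0,"jaw":0},{"x":0.06,"y":0.01,"z":0,"turn":0,"jaw":0}]'
```

```text
time_s: 11.0
tool_pos: [0.5287, 0.1586, 0.0623]
tcp_rot: [0.0, 0.644, 0.765, 0.0]
wrist_force: [-0.9, 0.3, -0.6]
finger_gap: 0.0079
gripper_force: 62.2
```

```bash
python3 -m inch '[{"x":0.02,"y":0.003,"z":0,"turn":0,"jaw":0},{"x":0.04,"y":0.007,"z":0,"turn":0,"jaw":0},{"x":0.06,"y":0.01,"z":0,"turn":0,"jaw":0},{"x":0.08,"y":0.014,"z":0,"turn":0,"jaw":0},{"x":0.08,"y":0.014,"z":0,"turn":0,"jaw":0}]'
```

```text
time_s: 11.5
tool_pos: [0.5384, 0.1603, 0.0623]
tcp_rot: [0.0, 0.644, 0.765, 0.0]
wrist_force: [-0.4, 0.1, 0.1]
finger_gap: 0.0081
gripper_force: 62.2
```

```bash
python3 -m inch '[{"x":0.02,"y":0.003,"z":0,"turn":0,"jaw":0},{"x":0.04,"y":0.007,"z":0,"turn":0,"jaw":0},{"x":0.06,"y":0.01,"z":0,"turn":0,"jaw":0},{"x":0.08,"y":0.014,"z":0,"turn":0,"jaw":0},{"x":0.1,"y":0.017,"z":0,"turn":0,"jaw":0},{"x":0.1,"y":0.017,"z":0,"turn":0,"jaw":0}]'
```

```text
time_s: 12.1
tool_pos: [0.5504, 0.1623, 0.0623]
tcp_rot: [0.0, 0.644, 0.765, 0.0]
wrist_force: [-0.1, 0.2, 0.3]
finger_gap: 0.0075
gripper_force: 62.2
```

```bash
python3 -m inch '[{"x":0.02,"y":0.003,"z":0,"turn":0,"jaw":0},{"x":0.04,"y":0.007,"z":0,"turn":0,"jaw":0},{"x":0.06,"y":0.01,"z":0,"turn":0,"jaw":0},{"x":0.08,"y":0.014,"z":0,"turn":0,"jaw":0},{"x":0.08,"y":0.014,"z":0,"turn":0,"jaw":0}]'
```

```text
time_s: 12.6
tool_pos: [0.5599, 0.164, 0.0623]
tcp_rot: [0.0, 0.644, 0.765, 0.0]
wrist_force: [-0.3, 0.8, -0.7]
finger_gap: 0.0083
gripper_force: 62.2
```

Now the ramp, in steps of 1 to 2 mm.

```bash
for i in 1; do python3 -m inch '[{"x":0.01,"y":0.002,"z":0,"turn":0,"jaw":0},{"x":0.02,"y":0.003,"z":0,"turn":0,"jaw":0},{"x":0.025,"y":0.004,"z":0,"turn":0,"jaw":0},{"x":0.025,"y":0.004,"z":0,"turn":0,"jaw":0}]'; done
```

```text
time_s: 13.0
tool_pos: [0.5626, 0.1645, 0.0622]
tcp_rot: [0.0, 0.644, 0.765, 0.0]
wrist_force: [0.3, -0.3, -2.0]
finger_gap: 0.008
gripper_force: 62.2
```

```bash
python3 -m inch '[{"x":0.01,"y":0.002,"z":0,"turn":0,"jaw":0},{"x":0.017,"y":0.003,"z":0,"turn":0,"jaw":0},{"x":0.017,"y":0.003,"z":0,"turn":0,"jaw":0}]'
```

```text
time_s: 13.3
tool_pos: [0.5641, 0.1648, 0.0621]
tcp_rot: [-0.001, 0.644, 0.765, -0.001]
wrist_force: [-3.2, -0.8, 1.1]
finger_gap: 0.0079
gripper_force: 62.3
```

```bash
python3 -m inch '[{"x":0.01,"y":0.002,"z":0,"turn":0,"jaw":0},{"x":0.017,"y":0.003,"z":0,"turn":0,"jaw":0},{"x":0.017,"y":0.003,"z":0,"turn":0,"jaw":0}]'
```

```text
time_s: 13.6
tool_pos: [0.5653, 0.165, 0.0621]
tcp_rot: [-0.001, 0.644, 0.765, -0.002]
wrist_force: [-7.2, -1.6, 5.6]
finger_gap: 0.0078
gripper_force: 62.8
```

```bash
python3 -m inch '[{"x":0.007,"y":0.001,"z":0,"turn":0,"jaw":0},{"x":0.013,"y":0.002,"z":0,"turn":0,"jaw":0},{"x":0.013,"y":0.002,"z":0,"turn":0,"jaw":0}]'
```

```text
time_s: 13.9
tool_pos: [0.5663, 0.1652, 0.0622]
tcp_rot: [-0.002, 0.644, 0.765, -0.002]
wrist_force: [-9.4, -1.6, 7.5]
finger_gap: 0.008
gripper_force: 63.1
```

```bash
python3 -m inch '[{"x":0.007,"y":0.001,"z":0,"turn":0,"jaw":0},{"x":0.013,"y":0.002,"z":0,"turn":0,"jaw":0},{"x":0.013,"y":0.002,"z":0,"turn":0,"jaw":0}]'
```

```text
time_s: 14.2
tool_pos: [0.5673, 0.1654, 0.0622]
tcp_rot: [-0.002, 0.644, 0.765, -0.003]
wrist_force: [-11.3, -2.3, 9.9]
finger_gap: 0.0081
gripper_force: 63.4
```

```bash
python3 -m inch '[{"x":0.007,"y":0.001,"z":0,"turn":0,"jaw":0},{"x":0.01,"y":0.002,"z":0,"turn":0,"jaw":0},{"x":0.01,"y":0.002,"z":0,"turn":0,"jaw":0}]'
```

```text
time_s: 14.5
tool_pos: [0.5682, 0.1656, 0.0623]
tcp_rot: [-0.003, 0.644, 0.765, -0.003]
wrist_force: [-13.1, -2.7, 11.3]
finger_gap: 0.0081
gripper_force: 63.6
```

```bash
python3 -m inch '[{"x":0.007,"y":0.001,"z":0,"turn":0,"jaw":0},{"x":0.01,"y":0.002,"z":0,"turn":0,"jaw":0},{"x":0.01,"y":0.002,"z":0,"turn":0,"jaw":0}]'
```

```text
time_s: 14.8
tool_pos: [0.5685, 0.1657, 0.0622]
tcp_rot: [-0.003, 0.644, 0.765, -0.004]
wrist_force: [-16.7, -3.1, 13.9]
finger_gap: 0.0081
gripper_force: 64.0
```

Force is climbing faster than the travel, so I'm pausing. I'll ease back a little and check the tilt and moments.

```bash
python3 -m inch '[{"x":-0.008,"y":-0.001,"z":0.002,"turn":0,"jaw":0},{"x":-0.008,"y":-0.001,"z":0.004,"turn":0,"jaw":0},{"x":-0.008,"y":-0.001,"z":0.004,"turn":0,"jaw":0}]'
python3 - <<'E'
from h import *
from scipy.spatial.transform import Rotation as Ro
s=bot.read_state(); q=s["tcp_rot"]; R=Ro.from_quat([q[1],q[2],q[3],q[0]]).as_matrix()
print(s["tool_pos"],R[:,2].round(4),np.degrees(np.arctan2(R[1,1],R[0,1])),s["wrist_force"],s["ft_torque"])
im,d=bot.snapshot("side"); t=s["tool_pos"]; r,c=map(int,px("side",t))
cv2.imwrite("pics/ramp.png",cv2.resize(im[r-30:r+45,c-50:c+50],None,fx=7.5,fy=7.5,interpolation=cv2.INTER_CUBIC)[...,::-1])
C=cloud("side",d); A=np.deg2rad(9.65); M=np.array([[np.cos(A),-np.sin(A)],[np.sin(A),np.cos(A)]]); L=(C[...,:2]-t[:2])@M*1000
for x in range(-42,28,6):
    q=(abs(L[...,0]-x)<3)&(abs(L[...,1])<22)&(abs(L[...,1])>12)&(abs(C[...,2]-.058)<.006)
    if q.sum()>3: print(x,q.sum(),np.median(C[q][:,2]).round(4),end="; ")
E
```

```text
time_s: 15.1
tool_pos: [0.5685, 0.1657, 0.0623]
tcp_rot: [-0.003, 0.644, 0.765, -0.003]
wrist_force: [-10.3, -3.4, 8.1]
finger_gap: 0.008
gripper_force: 63.2
[0.568456   0.16568014 0.06231809] [-0.0077 -0.0014 -1.    ] 9.838712386340218 [-10.31192186  -3.36556893   8.1365656 ] [-0.44247689  2.0897563  -0.07659909]
-42 11 0.0594; -36 11 0.0594; -30 14 0.0593; -24 13 0.0588; -18 15 0.0591; -12 10 0.0593; -6 11 0.0588; 0 5 0.0587; 6 7 0.0571; 12 6 0.0588; 18 6 0.0581; 24 7 0.0582;
```

View pics/ramp.png

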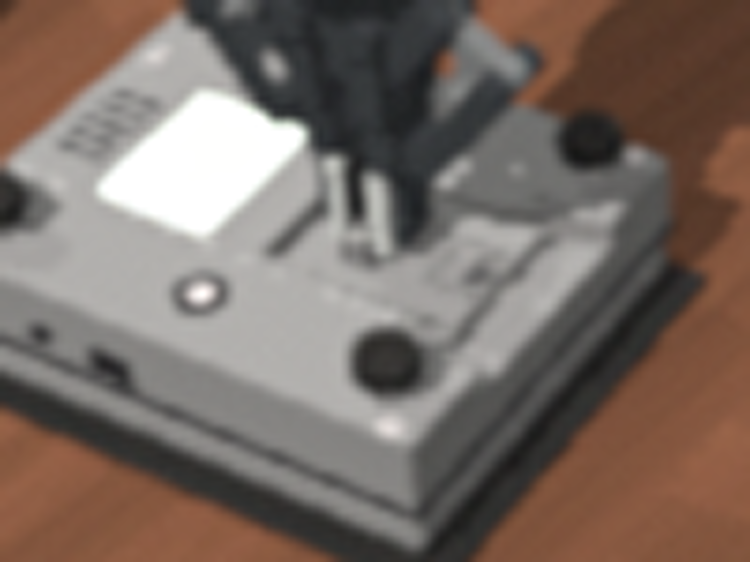

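The cover sits in the rails with the tab in front of the ledge, nose slightly down on the floor. Raising about 0.5 mm took the force down. Resuming in half-millimetre steps, slightly raised.

```bash
python3 -m inch '[{"x":0.005,"y":0,"z":0.002,"turn":-0.002,"jaw":0},{"x":0.008,"y":0,"z":0.003,"turn":-0.002,"jaw":0},{"x":0.008,"y":0,"z":0.003,"turn":-0.002,"jaw":0}]'
```

```text
time_s: 15.45
tool_pos: [0.5687, 0.1657, 0.0624]
tcp_rot: [-0.003, 0.645, 0.764, -0.004]
wrist_force: [-13.6, -1.7, 8.7]
finger_gap: 0.0076
gripper_force: 63.3
```

```bash
python3 -m inch '[{"x":0.005,"y":0.001,"z":0,"turn":0,"jaw":0},{"x":0.005,"y":0.001,"z":0,"turn":0,"jaw":0}]'
```

```text
time_s: 15.65
tool_pos: [0.5692, 0.1658, 0.0624]
tcp_rot: [-0.003, 0.645, 0.764, -0.004]
wrist_force: [-12.0, -2.8, 9.0]
finger_gap: 0.0079
gripper_force: 63.4
```

Moving again at lower force; continuing.

```bash
python3 -m inch '[{"x":0.005,"y":0.001,"z":0,"turn":0,"jaw":0},{"x":0.007,"y":0.001,"z":0.001,"turn":0,"jaw":0},{"x":0.007,"y":0.001,"z":0.001,"turn":0,"jaw":0}]'
```

```text
time_s: 15.95
tool_pos: [0.5715, 0.1661, 0.0625]
tcp_rot: [-0.002, 0.645, 0.764, -0.002]
wrist_force: [-7.2, -0.4, 3.0]
finger_gap: 0.0079
gripper_force: 62.6
```

```bash
python3 -m inch '[{"x":0.005,"y":0.001,"z":0,"turn":0,"jaw":0},{"x":0.005,"y":0.001,"z":0.001,"turn":0,"jaw":0}]'
```

```text
time_s: 16.15
tool_pos: [0.5745, 0.1665, 0.0632]
tcp_rot: [0.0, 0.645, 0.764, 0.0]
wrist_force: [-1.5, 1.1, -1.5]
finger_gap: 0.0082
gripper_force: 61.9
```

Force dropped away: clicked. Easing forward about 1 mm and lowering to the floor.

```bash
python3 -m inch '[{"x":0.005,"y":0.001,"z":-0.004,"turn":0,"jaw":0},{"x":0.008,"y":0.001,"z":-0.009,"turn":0,"jaw":0},{"x":0.008,"y":0.001,"z":-0.009,"turn":0,"jaw":0}]'
python3 - <<'E'
from h import *
s=bot.read_state(); im,d=bot.snapshot("side"); t=s["tool_pos"]
C=cloud("side",d); A=np.deg2rad(9.65); M=np.array([[np.cos(A),-np.sin(A)],[np.sin(A),np.cos(A)]]); L=(C[...,:2]-t[:2])@M*1000
for x in range(-42,28,6):
    q=(abs(L[...,0]-x)<3)&(abs(L[...,1])<22)&(abs(L[...,1])>12)&(abs(C[...,2]-.058)<.006)
    t_=(abs(L[...,0]-x)<3)&(abs(L[...,1])<9)&(abs(C[...,2]-.058)<.006)
    if q.sum()>3: print(x,np.median(C[q][:,2]).round(4),"mid",np.median(C[t_][:,2]).round(4) if t_.any() else "",end="; ")
E
```

```text
time_s: 16.45
tool_pos: [0.5755, 0.1665, 0.0622]
tcp_rot: [0.0, 0.645, 0.764, 0.0]
wrist_force: [-0.3, -1.0, -0.1]
finger_gap: 0.0078
gripper_force: 62.2
-42 0.0572 mid 0.0573; -36 0.0576 mid 0.0579; -30 0.0581 mid 0.057; -24 0.0582 mid 0.0572; -18 0.0581 mid 0.058; -12 0.0581 mid 0.0577; -6 0.0585 mid 0.0577; 0 0.0594 mid 0.0578; 6 0.0589 mid ; 12 0.0583 mid ; 18 0.0578 mid 0.0581; 24 0.057 mid 0.0586;
```

```bash
python3 -m inch '[{"x":0.004,"y":0.001,"z":-0.001,"turn":0,"jaw":0},{"x":0.008,"y":0.001,"z":-0.002,"turn":0,"jaw":0},{"x":0.008,"y":0.001,"z":-0.002,"turn":0,"jaw":0}]'
```

```text
time_s: 16.8
tool_pos: [0.5755, 0.1665, 0.0618]
tcp_rot: [-0.001, 0.645, 0.764, -0.001]
wrist_force: [-5.0, -1.4, 2.7]
finger_gap: 0.0077
gripper_force: 62.5
```

```bash
python3 -m inch '[{"x":0,"y":0,"z":0,"turn":0,"jaw":0.15},{"x":0,"y":0,"z":0,"turn":0,"jaw":0.25},{"x":0,"y":0,"z":0,"turn":0,"jaw":0.25},{"x":0,"y":0,"z":0,"turn":0,"jaw":0.25}]'
python3 -m inch '[{"x":0,"y":0,"z":0.05,"turn":0,"jaw":0.25},{"x":0,"y":0,"z":0.2,"turn":0,"jaw":0.25},{"x":0,"y":0,"z":0.6,"turn":0,"jaw":0.25},{"x":0,"y":0,"z":1,"turn":0,"jaw":0.25},{"x":0,"y":0,"z":1,"turn":0,"jaw":0.25},{"x":0,"y":0,"z":1,"turn":0,"jaw":0.25}]'
python3 - <<'E'
from h import *
im,d=bot.snapshot("side"); t=np.array([.576,.1667,.062]); r,c=map(int,px("side",t))
cv2.imwrite("pics/end.png",cv2.resize(im[r-40:r+45,c-50:c+55],None,fx=7,fy=7,interpolation=cv2.INTER_CUBIC)[...,::-1])
C=cloud("side",d); A=np.deg2rad(9.65); M=np.array([[np.cos(A),-np.sin(A)],[np.sin(A),np.cos(A)]]); L=(C[...,:2]-t[:2])@M*1000
for x in range(-42,34,4):
    q=(abs(L[...,0]-x)<3)&(abs(L[...,1]+3)<9)&(abs(C[...,2]-.062)<.014)
    if q.sum()>3: print(x,C[q][:,2].min().round(4),np.median(C[q][:,2]).round(4),end="; ")
E
```

```text
time_s: 17.2
tool_pos: [0.5765, 0.1666, 0.0621]
tcp_rot: [0.0, 0.645, 0.764, 0.0]
wrist_force: [0.8, -0.4, -0.6]
finger_gap: 0.0216
gripper_force: 0.0
time_s: 17.8
tool_pos: [0.5772, 0.1667, 0.1842]
tcp_rot: [0.001, 0.645, 0.764, 0.002]
wrist_force: [0.0, -0.1, -0.5]
finger_gap: 0.0213
gripper_force: 0.0
-42 0.0504 0.0548; -38 0.0558 0.0576; -34 0.0546 0.0577; -30 0.0546 0.0576; -26 0.0543 0.0573; -22 0.0534 0.0575; -18 0.0534 0.0575; -14 0.0547 0.0579; -10 0.0547 0.0574; -6 0.0561 0.0611; -2 0.056 0.0653; 2 0.0694 0.0717; 6 0.0694 0.071; 18 0.0558 0.0576; 22 0.0551 0.0579; 26 0.0551 0.0585; 30 0.0574 0.0592;
```

View pics/end.png

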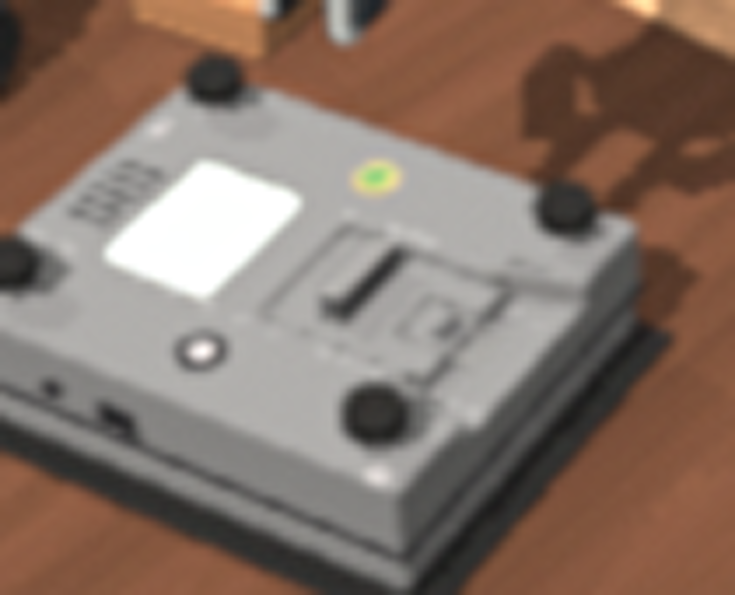

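The cover lies flush in the recess with its leading end at the end wall and the tab flat (crop around (435,320)). It met the hard stop at 5 N, and the gripper is clear above it.

```bash
python3 -c "
from cell import bot
print(bot.sign_off())"
```

```text
the job is handed in; nothing more can be done
None
```

The cover is in the rails against the end wall, its tab clicked behind the ledge, and let go; the highest wrist force was about 22 N while pushing over the ledge, and the job is handed in at about 18 s (no verdict was returned).

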